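# Charge a ball-mill jar and clamp its lid

### The job

Charge the ball-mill jar: take the metal pan with the wooden cross handle and tip its five porcelain grinding cylinders into the jar's mouth, then stand the pan upright on the table again. After that put the porcelain lid on the jar, fully seated, and swing the steel clamp bar over the lid until it is fully home. Keep the jar standing where it is and leave the two cups and the glaze jar beside the work alone.

Things in the scene. Friction and masses are not known exactly. Their poses are not given: they have to be found in the camera images.
- pan: charging pan of bent sheet metal, 200 long (x), 84 wide (y), walls 40 high and 2 thick, 300 g empty; origin at the centre of its underside. +x points to the open front, which has only a lip 4.5 high above the underside (2.5 above the floor) at x = +100: a level pan keeps its cylinders, and they roll out over the lip once that end is tipped 30 to 45 degrees down. Smooth inside
- pan_handle (a point): centre of the pan's wooden cross handle, 72 above the pan's underside, over the middle of the pan. The handle is a flat-sided bar running along the pan's y: 16 thick (along x), 28 tall, 84 long, held by a metal strap at each end; 58 free above the pan's underside below it
- pan_lip (a point): middle of the pan's front lip, the edge over which the cylinders leave (100 ahead of the handle along the pan's x, 67.5 below it)
- pebble_1: one of five white porcelain grinding cylinders with well-rounded ends, diameter 36, length 58, 60 g; origin at its centre, y axis along its length. They start lying side by side in the pan, across it, and roll and slide easily
- pebble_2: one of five white porcelain grinding cylinders with well-rounded ends, diameter 36, length 58, 60 g; origin at its centre, y axis along its length. They start lying side by side in the pan, across it, and roll and slide easily
- pebble_3: one of five white porcelain grinding cylinders with well-rounded ends, diameter 36, length 58, 60 g; origin at its centre, y axis along its length. They start lying side by side in the pan, across it, and roll and slide easily
- pebble_4: one of five white porcelain grinding cylinders with well-rounded ends, diameter 36, length 58, 60 g; origin at its centre, y axis along its length. They start lying side by side in the pan, across it, and roll and slide easily
- pebble_5: one of five white porcelain grinding cylinders with well-rounded ends, diameter 36, length 58, 60 g; origin at its centre, y axis along its length. They start lying side by side in the pan, across it, and roll and slide easily
- jar: white porcelain ball-mill jar, 4 kg, standing free and upright on the table: body diameter 188, a shoulder, then a neck of diameter 114 whose rim is 140 above the table; origin at the centre of its underside, z up. Its steel collar carries the clamp bar's pivot post 82 from the jar's axis along the jar's +x and a hooked keeper opposite, at 82 along -x (top 167 above the table)
- jar_mouth (a point): centre of the jar's mouth at rim height, 140 above the jar's underside; the opening has a diameter of 98 and the inner floor is 130 below the rim
- lid: white porcelain lid, 300 g, lying right way up, its origin at the centre of its underside: a spigot of diameter 88, 14 deep, below a flange of diameter 114 (z = 14 to 22, with a rubber gasket under it), then a stem of diameter 24, then the knob. Seated, its flange rests on the rim and its origin lies 14 below the rim
- lid_knob (a point): centre of the lid's knob, 50 above the lid's underside; the knob is a round of diameter 38, z = 38 to 62, to be gripped from above
- clamp_bar (a joint): angle of the flat steel clamp bar, which swings level about the upright pivot post on the jar's collar. 0: fully home at its stop, straight across the lid, far end under the keeper, side slot round the lid's stem. It grows to 1.7 as it opens, anticlockwise from above: at angle q it points from the pivot along pi + q in the jar's frame. Slight friction (under 1 N) holds it where it is left
- bar_knob (a point): the clamp bar's upright black knob, 128 from the pivot: diameter 16, from 160 to 197 above the jar's underside; this point is at 181. Pinch or push it from above. The bar's plate lies 151 to 157 above the jar's underside, 3 over the flange of a seated lid, so a lid that is not fully down blocks it
- bisque_cup: unglazed cup, diameter 72, 80 tall; a bystander, leave it where it stands (origin: centre of its underside)
- pinch_cup: grey speckled cup, diameter 62, 60 tall; a bystander, leave it where it stands (origin: centre of its underside)
- glaze_jar: small glaze jar with a screw cap, diameter 48, 68 tall; a bystander, leave it where it stands (origin: centre of its underside)
Mind the look-alikes: they are no part of the job. Leave any blue or green look-alike of the pebble_2 alone.

How it is judged:
By the outcome, as a careful person would: the job done as asked, in the order asked, and still so for the second after the job is handed in, with the robot touching nothing.
It also fails if it takes over 72 s, if anything falls off the work surface, if the arm or the gripper's body presses on something with over 40 N, if the wrist force passes 120 N, or if a joint passes its speed limit or range.

### The arm

A 7-joint arm with a two-finger parallel gripper is mounted at the origin on a cart in front of the work surface, level with it; the furniture and walls round the work are solid. World frame = base frame: x ahead of the robot, y to its left, z up, the work surface at z = 0. Lengths are in m, angles in rad, forces in N, time in s.
With the tool pointing down it reaches from about 0.4 to 0.85 m from the base axis. Payload 4.5 kg.
Tool frame: the origin (TCP) lies at the centre of the arm's flange, where the gripper is bolted on; the fingertips stand 166 mm ahead of it and the grasp point (between the pads) lies 147 mm ahead of it (r.grip_depth is the distance from the TCP to the grasp point, in m); z points along the fingers, y is the line along which they close (so a half turn about z gives the same grasp; the last joint's range is limited). The gripper opens to 88 mm and grips with 3 to 60 N. Pads are 18 mm wide; open, the fingers measure 123 mm over their backs; the gripper's body (75 mm by 187 mm) begins 45 mm behind the grasp point.
Start: joints at [-1.097, 0.689, -0.195, 1.565, 0.157, 0.902, -0.215], TCP at [0.266, 0.566, 0.405] pointing down, gripper open.
Joint ranges: [-3.01, 3.01], [-0.46, 2.08], [-1.47, 1.51], [0.13, 2.56], [-1, 4.14], [0.04, 2.09], [-2.66, 2.66]. Speed limits (rad/s): [2.57, 2.57, 3.14, 3.14, 3.14, 3.14, 3.14].

### API

Orientations are given as a unit quaternion [x, y, z, w].
In Python, from plant import status, cams, r, finder gives the robot as it stands.
- The arm moves only by the tool play_rows, never from a script. Its argument "rows" is a list of rows, each a list of 7 numbers: the opening in per cent of the stroke, from 0 (shut) to 100 (fully open), then the shift along the tool's x, y, z in m, then the turn, a rotation vector about the tool's x, y, z in degrees. A call has 1 to 8 rows; each row shifts and turns the commanded pose from where the row before left it, along the tool's axes as they then stand; what a row does not reach is not made up. A row lasts 1/8 s, in which the tool goes at most 62.5 mm and 10.7 degrees, less where a joint would pass 70% of its speed; a pose out of reach is approached as far as the arm can. A call with a gripper value outside its range is refused whole. The fingers move at their own pace and stop on an object; "grip_force" is the grip in N (left out, the last holds). Time passes only in rows, so rows that do not move let the fingers close. It gives the time, the measured TCP pose, the force, the opening and the grip force at its end, in the units of the state.
- status.get_state(): the state, without advancing time (a new reading comes with each control period).
- cams.snapshot(name): name is "side" or "top" or "wrist"; returns the picture (420x560x3 uint8, red, green, blue); there is no depth.
- cams.camera_params(name): a dict with "vfov" (degrees; the focal length in pixels is half the picture's height over the tangent of half this angle, whatever the lens; pixels are square), "cx", "cy" (the principal point, pixels), "distortion" ([k1, k2, p1, p2, k3] as OpenCV has them; the pictures are not rectified), "R" (3x3) and "t" (3): a world point X has camera coordinates R X + t; the wrist camera has in their place "tool_from_camera" (4x4, takes a point from camera to tool coordinates, whose origin is the TCP and whose axes are the flange's). Camera axes: x right, y down, z forward; pixel columns grow to the right and rows downward; lengths in m; the calibration is good to about 2 mm. A picture is of the moment at which its call begins: read the wrist's pose just before it. camera_params takes no time and is no camera call.
- r.finish_job(): hands the job in; it is judged then, once.
Trained networks look in the newest picture that a camera, given by its name, has taken for a name from the list of things; names that differ only in an ending like _2 or _b are one class to them, and where a whole thing is asked for, a point or a joint stands for the part that bears it (a point fixed in the world has none). Each returns a list of dicts, best first, with "score" (0 to 1); they miss things now and then, are a little off and sometimes report something else, mostly with a low value. They report only what shows in the picture. A call takes as long as a camera call. They do not tell look-alikes from the thing itself.
- finder.spot_in(camera, label): "at" ([x, y, z] in m, in the coordinates of the camera as it stood for that picture, good to about 4 mm: the middle of the surface that is visible of it).
- finder.regions_of(camera, label): "mask" (420x560 bool, what is visible of it).
The state is a dict: "clock": time; "q": joint angles; "qd": joint speeds; "joint_torque": joint torques, N m; "tool_pos": TCP position; "eef_rot": TCP orientation; "contact_force": force on the tool from outside, world axes, zero at the start; "moment": the same for the moment, N m; "opening": opening from 0.0 (shut) to 1.0 (fully open); "finger_force": force on a finger pad.
Only numpy, scipy, OpenCV 4.12 (cv2) and the standard library are available. Lean on these libraries where they do the work, as an engineer would, in place of code of your own. Each camera call takes 0.05 s, during which the arm holds its last target. There are 200 camera calls.

## Working session

There is one attempt and no reset: what is moved stays moved. The work goes in short steps, Python scripts to look and compute and a tool call to move; the robot and the scene stay as the last step left them, time stands still between calls to the robot, and variables do not carry over. Pictures are saved under pics/ and viewed, at most 10 in all, crops included, and the job is handed in when it is done.

Besides the shell and the picture viewer there is one more tool, called after ">>>" as name([rows], argument=value, ...), one row to a line, values as JSON. play_rows: Moves the arm, as the interface text tells. Its arguments: {"type":"object","properties":{"rows":{"type":"array","items":{"type":"array","items":{"type":"number"}}},"grip_force":{"type":"number"}},"required":["rows"]}

```bash
ls; mkdir -p pics; cat > h.py <<'E'
import numpy as np, cv2
from scipy.spatial.transform import Rotation as Ro
from plant import status, cams, r, finder
np.set_printoptions(precision=4, suppress=True)
def campose(name, st=None):
    p=cams.camera_params(name)
    if name=='wrist':
        st=st or status.get_state()
        T=np.array(p['tool_from_camera']); Rt=Ro.from_quat(st['eef_rot']).as_matrix()
        return Rt@T[:3,:3], Rt@T[:3,3]+np.array(st['tool_pos'])
    R=np.array(p['R']); t=np.array(p['t']); return R.T, -R.T@t
def K(name):
    p=cams.camera_params(name); f=210/np.tan(np.radians(p['vfov'])/2)
    return np.array([[f,0,p['cx']],[0,f,p['cy']],[0,0,1.]]), np.array(p['distortion'],float)
def ray(name,uv,pose=None):
    k,d=K(name); n=cv2.undistortPoints(np.array([[uv]],float),k,d)[0,0]
    Rc,c=pose or campose(name); v=Rc@np.array([n[0],n[1],1]); return c,v/np.linalg.norm(v)
def onz(name,uv,z,pose=None):
    c,v=ray(name,uv,pose); return c+v*(z-c[2])/v[2]
def proj(name,X,pose=None):
    k,d=K(name); Rc,c=pose or campose(name)
    return cv2.projectPoints(((np.atleast_2d(X)-c)@Rc),np.zeros(3),np.zeros(3),k,d)[0][:,0]
def tri(rays):
    A=np.zeros((3,3));b=np.zeros(3)
    for c,v in rays:
        P=np.eye(3)-np.outer(v,v);A+=P;b+=P@c
    return np.linalg.solve(A,b)
def spots(cam,label,n=3,pose=None):
    Rc,c=pose or campose(cam)
    return [(round(s['score'],2),Rc@np.array(s['at'])+c) for s in finder.spot_in(cam,label)[:n]]
def save(img,name): cv2.imwrite('pics/'+name,img[:,:,::-1])
E
python3 - <<'E'
from h import *
st=status.get_state(); print(st['clock'],st['tool_pos'],st['eef_rot'],st['opening'])
a=cams.snapshot('top'); 
for l in ['pan','pan_handle','pebble_1','jar','jar_mouth','lid','lid_knob','clamp_bar','bar_knob','bisque_cup','pinch_cup','glaze_jar']: 
    for s in spots('top',l,7): print('top',l,s[0],s[1],proj('top',s[1])[0])
b=cams.snapshot('side')
for l in ['pan','pan_handle','jar','lid_knob','lid','bar_knob']: 
    for s in spots('side',l,3): print('side',l,s[0],s[1],proj('side',s[1])[0])
save(np.vstack([a]),'top.png'); save(b,'side.png')
E
```

```text
pics
0.0 [0.266  0.5652 0.4039] [ 0.2181  0.9759 -0.0009 -0.0001] 1.0029189613438114
top pan 0.68 [0.506  0.4035 0.0267] [142.0831 219.6916]
top pan_handle 0.73 [0.5062 0.4096 0.0248] [140.2724 219.6402]
top pebble_1 0.79 [0.5033 0.3685 0.0307] [153.1019 220.6361]
top pebble_1 0.65 [0.5144 0.4033 0.0319] [141.8613 216.8229]
top pebble_1 0.6 [0.5095 0.3346 0.034 ] [164.026  218.7418]
top pebble_1 0.54 [0.5221 0.4834 0.0307] [115.9045 213.8457]
top pebble_1 0.54 [0.3922 0.391  0.0367] [143.1249 256.7086]
top pebble_1 0.49 [0.6245 0.4578 0.0353] [125.8797 181.11  ]
top pebble_1 0.48 [0.5039 0.4512 0.0353] [125.6172 219.7781]
top jar 0.72 [0.608  0.0389 0.1002] [260.152  185.6977]
top jar 0.56 [ 0.4792 -0.3799  0.022 ] [394.0393 233.4641]
top jar_mouth 0.65 [0.6132 0.0382 0.0984] [260.4486 184.0895]
top lid 0.7 [ 0.4857 -0.3836  0.0213] [395.163  231.4131]
top lid_knob 0.88 [ 0.4797 -0.3819  0.0216] [394.6429 233.3261]
top clamp_bar 0.94 [ 0.6735 -0.0281  0.1581] [283.4877 160.3875]
top bar_knob 0.89 [ 0.6683 -0.0233  0.1534] [281.7734 162.4511]
top bisque_cup 0.75 [0.7075 0.3583 0.0371] [159.382 155.596]
top bisque_cup 0.6 [0.6097 0.04   0.1044] [259.7671 184.9078]
top bisque_cup 0.5 [0.5098 0.4085 0.0237] [140.8144 218.526 ]
top pinch_cup 0.94 [ 0.6739 -0.4403  0.0308] [413.1342 171.9463]
top glaze_jar 0.73 [0.5176 0.4014 0.0339] [142.3399 215.7343]
top glaze_jar 0.61 [ 0.7172 -0.2     0.0671] [338.5704 154.2746]
side pan 0.61 [0.4863 0.3913 0.0202] [288.2941 312.1132]
side pan 0.58 [0.5083 0.4313 0.0369] [278.1553 317.441 ]
side pan_handle 0.93 [0.5116 0.4306 0.037 ] [276.9561 317.1333]
side jar 0.69 [0.5953 0.103  0.092 ] [266.0664 229.6017]
side jar 0.69 [ 0.7144 -0.1877  0.0321] [249.0598 198.9507]
side lid_knob 0.73 [ 0.4856 -0.3822  0.0242] [311.5043 181.0496]
side lid 0.55 [ 0.481  -0.3766  0.0256] [312.5    181.4371]
side bar_knob 0.74 [ 0.6685 -0.0344  0.1599] [251.3209 189.6626]
```

```bash
python3 - <<'E'
import cv2,numpy as np
a=cv2.imread('pics/top.png');b=cv2.imread('pics/side.png')
A=cv2.resize(a[120:290,70:450],None,fx=2.1,fy=2.1,interpolation=3)
cv2.imwrite('pics/topc.png',A)
B=cv2.resize(b[140:380,180:400],None,fx=2.5,fy=2.5,interpolation=3);cv2.imwrite('pics/sidec.png',B)
E
```

```text
(no output)
```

View pics/topc.png

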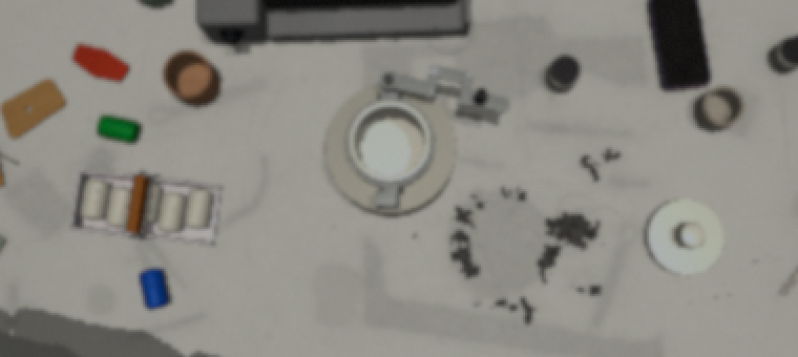

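View pics/sidec.png

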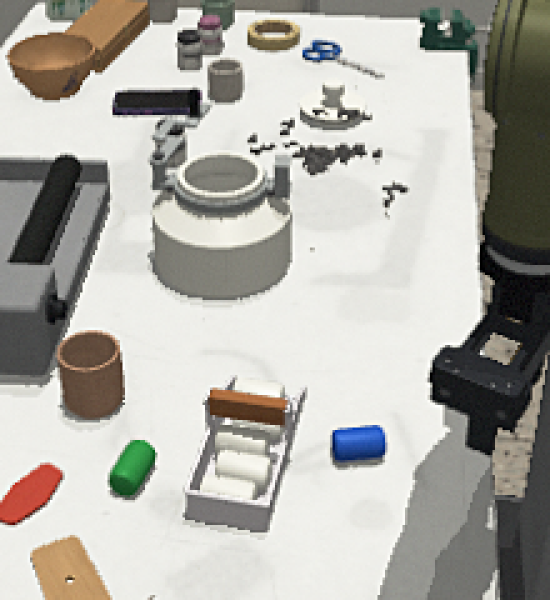

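The crops show the pan at crop (148,207) in the top picture, its handle at (137,205), and its open front towards the jar. The blue cylinder at (155,288) and green one at (118,128) are outside the pan, so they are the look-alikes; the red piece at (100,62) is no candidate. The jar's mouth is at (390,145), its keeper at (390,195) and the bar's black knob at (481,97). The lid is at (685,237).

```bash
python3 - <<'E'
from h import *
t=lambda c:(c[0]/2.1+70,c[1]/2.1+120)
s=lambda c:(c[0]/2.5+180,c[1]/2.5+140)
for n,a,b in [('handle',(137,205),(248,406)),('barknob',(481,97),(178,125)),('lidknob',(690,234),(333,95)),('mouth',(390,145),(221,178)),('keeper',(390,190),(283,160)),('post',(390,82),(165,158))]:
    print(n,tri([ray('top',t(a)),ray('side',s(b))]), proj('top',tri([ray('top',t(a)),ray('side',s(b))]))-np.array(t(a)))
print(np.array(cams.camera_params('wrist')['tool_from_camera']),K('wrist')[0])
E
```

```text
handle [0.5077 0.4114 0.0726] [[-0.0011 -0.046 ]]
barknob [ 0.6702 -0.0737  0.1354] [[-0.2187 -2.6482]]
lidknob [ 0.4821 -0.3905  0.035 ] [[0.0232 0.8908]]
mouth [0.594  0.0509 0.1301] [[-0.0264 -0.4442]]
keeper [0.5198 0.0478 0.1624] [[0.0528 2.2124]]
post [0.6725 0.0517 0.1566] [[0.0984 1.1777]]
[[-0.0005 -0.9539 -0.3003  0.0777]
 [ 1.     -0.0002 -0.0008  0.0008]
 [ 0.0007 -0.3003  0.9539  0.0195]
 [ 0.      0.      0.      1.    ]] [[291.79     0.     281.243 ]
 [  0.     291.79   209.6068]
 [  0.       0.       1.    ]]
```

>>> play_rows([
  [100,-0.04,-0.004,0,0,0,0],
  [100,-0.05,-0.004,0,0,0,0],
  [100,-0.05,-0.004,0,0,0,0],
  [100,-0.05,-0.005,0,0,0,0],
  [100,-0.04,-0.005,0,0,0,0],
  [100,-0.03,-0.003,0,0,0,0],
  [100,0,0,0,0,0,0],
])

```text
clock: 1.88
tool_pos: [0.4934, 0.4298, 0.4045]
eef_rot: [0.221, 0.975, -0.001, 0.001]
contact_force: [-1.7, 0.3, -0.0]
opening: 0.997
finger_force: 0.0
```

```bash
python3 - <<'E'
from h import *
P=campose('wrist');st=status.get_state(); a=cams.snapshot('wrist'); print(st['tool_pos'],st['eef_rot'],P[1])
for l in ['pan','pan_handle','pebble_1']:
    for s in spots('wrist',l,6,P): print(l,s)
save(a,'w1.png')
E
```

```text
[0.4934 0.4298 0.4045] [ 0.2208  0.9753 -0.0005  0.001 ] [0.4236 0.464  0.3848]
pan (0.96, array([0.5075, 0.4172, 0.0343]))
pan_handle (0.85, array([0.5104, 0.4221, 0.0346]))
pebble_1 (0.89, array([0.3927, 0.4015, 0.035 ]))
pebble_1 (0.89, array([0.6203, 0.4614, 0.0348]))
pebble_1 (0.84, array([0.511 , 0.3434, 0.032 ]))
pebble_1 (0.82, array([0.5137, 0.4234, 0.0342]))
pebble_1 (0.74, array([0.5125, 0.4856, 0.0344]))
pebble_1 (0.66, array([0.4997, 0.3775, 0.0324]))
```

View pics/w1.png

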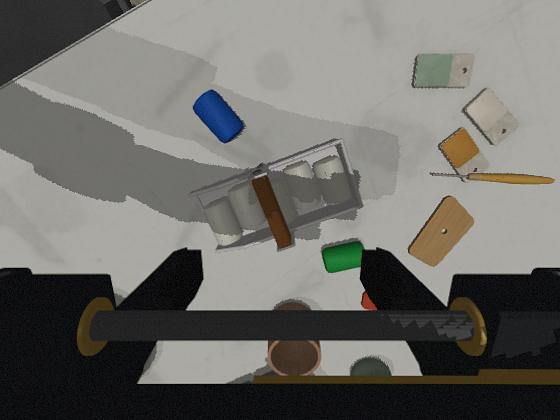

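```bash
python3 - <<'E'
from h import *
P=campose('wrist')
b1,b2=onz('wrist',(338,140),.04,P),onz('wrist',(361,208),.04,P)
f1,f2=onz('wrist',(191,192),.04,P),onz('wrist',(219,250),.005,P)
print(b1,b2,f1,f2,'w',np.linalg.norm(b1-b2),'len',np.linalg.norm(f1-b1))
d=(f1-b1)[:2];print('pan x ang',np.degrees(np.arctan2(d[1],d[0])),'from width',np.degrees(np.arctan2((b1-b2)[1],(b1-b2)[0])))
h1,h2=onz('wrist',(259,177),.086,P),onz('wrist',(283,250),.086,P)
print('handle',h1,h2,(h1+h2)/2,np.degrees(np.arctan2((h1-h2)[1],(h1-h2)[0])),np.linalg.norm(h1-h2))
# fit mask
import cv2
m=finder.regions_of('wrist','pan')[0]['mask'].astype(np.uint8); print(m.sum(),cv2.minAreaRect(cv2.findNonZero(m)))
a=cv2.imread('pics/w1.png')
cv2.imwrite('pics/w1c.png',cv2.resize(a[120:270,170:390],None,fx=3.6,fy=3.6,interpolation=cv2.INTER_CUBIC))
R=Ro.from_quat(status.get_state()['eef_rot']).as_matrix();print(R)
E
```

```text
[0.4684 0.5163 0.04  ] [0.5567 0.5116 0.04  ] [0.45   0.3314 0.04  ] [0.5438 0.3106 0.005 ] w 0.08850794886101997 len 0.18578979847566834
pan x ang -95.67334192427967 from width 176.98503317870126
handle [0.4619 0.4216 0.086 ] [0.5477 0.4091 0.086 ] [0.5048 0.4153 0.086 ] 171.7355610752276 0.08674289023193228Traceback (most recent call last):
  File "<stdin>", line 11, in <module>
IndexError: list index out of range
```

>>> play_rows([
  [100,-0.009,-0.005,0.03,0,0,0],
  [100,-0.0096,-0.005,0.04,0,0,0],
  [100,0,0,0.03,0,0,-9.3],
  [100,0,0,0,0,0,-9.2],
  [100,0,0,0,0,0,0],
])

```text
clock: 2.75
tool_pos: [0.5025, 0.4161, 0.3045]
eef_rot: [0.058, 0.998, 0.0, -0.001]
contact_force: [0.0, 0.4, 0.2]
opening: 1.002
finger_force: 0.0
```

```bash
python3 - <<'E'
from h import *
P=campose('wrist');st=status.get_state(); a=cams.snapshot('wrist'); print(st['tool_pos'],Ro.from_quat(st['eef_rot']).as_matrix())
g=np.array(st['tool_pos'])-[0,0,.147]
pr=proj('wrist',np.array([[st['tool_pos'][0],st['tool_pos'][1],.086]]),P)[0]; print('grasp axis at z .086 px',pr)
a=a.copy(); cv2.circle(a,tuple(int(round(v)) for v in pr),3,(0,255,255),-1)
c=a[40:400,70:490]
save(cv2.resize(c,None,fx=1.6,fy=1.6,interpolation=cv2.INTER_CUBIC),'w2.png')
E
```

```text
[0.5025 0.4161 0.3045] [[-0.9932  0.1168 -0.0011]
 [ 0.1168  0.9932  0.0007]
 [ 0.0012  0.0006 -1.    ]]
grasp axis at z .086 px [280.2695 229.384 ]
```

View pics/w2.png

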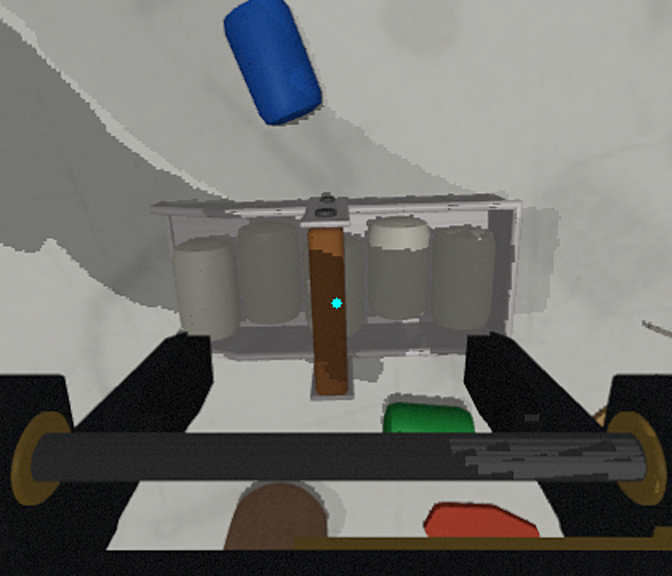

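>>> play_rows([
  [100,-0.002,-0.003,0.03,0,0,-1],
  [100,0,0,0.035,0,0,0],
  [100,0,0,0.02,0,0,0],
  [100,0,0,0,0,0,0],
  [0,0,0,0,0,0,0],
  [0,0,0,0,0,0,0],
  [0,0,0,0,0,0,0],
  [0,0,0,0,0,0,0],
], grip_force=50)

```text
clock: 3.8
tool_pos: [0.505, 0.4121, 0.2202]
eef_rot: [0.05, 0.999, 0.0, 0.0]
contact_force: [-0.6, 0.2, 0.6]
opening: 0.567
finger_force: 0.0
```

>>> play_rows([
  [0,0,0,-0.01,0,0,0],
  [0,0,0,-0.03,0,0,0],
  [0,0,0,-0.05,0,0,0],
  [0,0,0,-0.05,0,0,0],
  [0,0,0,-0.04,0,0,0],
  [0,0,0,-0.02,0,0,0],
])

```text
clock: 4.55
tool_pos: [0.505, 0.4123, 0.4234]
eef_rot: [0.05, 0.999, 0.002, 0.002]
contact_force: [-0.8, -0.0, -0.3]
opening: 0.003
finger_force: 0.0
```

>>> play_rows([
  [60,0,0,0.05,0,0,0],
  [60,0,0,0.05,0,0,0],
  [60,0,0,0.02,0,0,0],
  [60,0,0,0,0,0,0],
  [60,0,0,0,0,0,0],
  [60,0,0,0,0,0,0],
])

```text
clock: 5.3
tool_pos: [0.5053, 0.4125, 0.3014]
eef_rot: [0.05, 0.999, 0.001, 0.001]
contact_force: [0.1, -0.7, 0.1]
opening: 0.595
finger_force: 0.0
```

```bash
python3 - <<'E'
from h import *
P=campose('wrist');st=status.get_state(); a=cams.snapshot('wrist'); print(st['tool_pos'],st['opening'])
a=a.copy(); pr=proj('wrist',np.array([[st['tool_pos'][0],st['tool_pos'][1],.086]]),P)[0]
cv2.circle(a,tuple(int(round(v)) for v in pr),3,(0,255,255),-1)
save(cv2.resize(a[40:400,70:490],None,fx=1.2,fy=1.2,interpolation=cv2.INTER_CUBIC),'w3.png')
E
```

```text
[0.5053 0.4125 0.3014] 0.5951552407161637
```

View pics/w3.png

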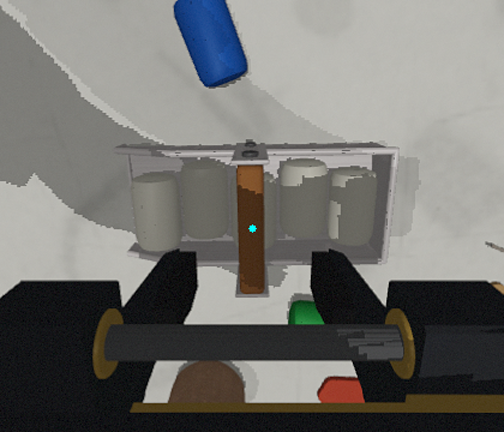

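The handle is centred at crop (251,228), right under the grasp axis. The pan and its five cylinders have not moved.

>>> play_rows([
  [60,0,0,0.03,0,0,0],
  [60,0,0,0.035,0,0,0],
  [60,0,0,0.0165,0,0,0],
  [0,0,0,0,0,0,0],
  [0,0,0,0,0,0,0],
  [0,0,0,0,0,0,0],
  [0,0,0,0,0,0,0],
  [0,0,0,0,0,0,0],
], grip_force=50)

```text
clock: 6.35
tool_pos: [0.5052, 0.4119, 0.2191]
eef_rot: [0.05, 0.999, 0.0, 0.0]
contact_force: [0.3, -1.3, 6.8]
opening: 0.176
finger_force: 50.0
```

>>> play_rows([
  [0,0,0,0,0,0,0],
  [0,0,0,0,0,0,0],
])

```text
clock: 6.6
tool_pos: [0.5052, 0.4119, 0.2191]
eef_rot: [0.05, 0.999, 0.0, 0.0]
contact_force: [-1.2, -2.0, 5.7]
opening: 0.176
finger_force: 50.0
```

>>> play_rows([
  [0,0,0,-0.01,0,0,0],
  [0,0,0,-0.025,0,0,0],
  [0,0,0,-0.035,0,0,0],
  [0,0,0,-0.035,0,0,0],
  [0,0,0,-0.035,0,0,0],
  [0,0,0,-0.025,0,0,0],
  [0,0,0,-0.015,0,0,0],
])

```text
clock: 7.48
tool_pos: [0.5046, 0.412, 0.3991]
eef_rot: [0.05, 0.999, 0.0, -0.0]
contact_force: [-1.2, 0.0, -6.7]
opening: 0.178
finger_force: 50.0
```

```bash
cat > rim.py <<'E'
from h import *
from scipy.optimize import minimize
def fit_rim(cam,img,x0,z=.140,rad=(.057,.049),pose=None):
    # find circle centre by maximising summed edge strength along projected outer/inner rim circles
    g=cv2.GaussianBlur(cv2.cvtColor(np.ascontiguousarray(img),cv2.COLOR_RGB2GRAY).astype(np.float32),(0,0),1.0)
    m=np.hypot(cv2.Sobel(g,5,1,0),cv2.Sobel(g,5,0,1))
    th=np.linspace(0,2*np.pi,120)
    def f(c):
        s=0
        for ra in rad:
            p=proj(cam,np.c_[c[0]+ra*np.cos(th),c[1]+ra*np.sin(th),np.full(120,z)],pose).astype(np.float32)
            s+=np.sqrt(cv2.remap(m,p[:,0].reshape(1,-1),p[:,1].reshape(1,-1),1)).mean()
        return -s
    best=min(((f((x0[0]+a,x0[1]+b)),x0[0]+a,x0[1]+b) for a in np.arange(-.02,.021,.004) for b in np.arange(-.02,.021,.004)))
    q=minimize(f,best[1:],method='Nelder-Mead',options=dict(initial_simplex=[best[1:],(best[1]+.003,best[2]),(best[1],best[2]+.003)]))
    return q.x,q.fun
E
python3 - <<'E'
from rim import *
a=cv2.imread('pics/top.png')[:,:,::-1];b=cv2.imread('pics/side.png')[:,:,::-1]
print(onz('top',(255.95,188.6),.14))
for cam,i in (('top',a),('side',b)):
    print(cam,fit_rim(cam,i,(.597,.05)), fit_rim(cam,i,(.597,.05),rad=(.057,)))
st=status.get_state();print(st['tool_pos'],st['contact_force'])
R=Ro.from_quat(st['eef_rot']).as_matrix();print(R)
E
```

```text
[0.5924 0.0498 0.14  ]
top (array([0.5915, 0.0441]), np.float64(-16.946109771728516)) (array([0.5863, 0.0508]), np.float64(-8.281220436096191))
side (array([0.5972, 0.0529]), np.float64(-27.572921752929688)) (array([0.6056, 0.0602]), np.float64(-13.96782112121582))
[0.5046 0.412  0.3991] [-1.2241  0.0317 -6.6791]
[[-0.9951  0.0992 -0.0002]
 [ 0.0992  0.9951  0.0002]
 [ 0.0002  0.0002 -1.    ]]
```

>>> play_rows([
  [0,-0.005,-0.009,0,0,0,0],
  [0,-0.01,-0.018,0,0,0,0],
  [0,-0.015,-0.027,0,0,0,0],
  [0,-0.0176,-0.0317,0,0,0,0],
  [0,-0.0176,-0.0317,0,0,0,0],
  [0,-0.0176,-0.0317,0,0,0,0],
  [0,-0.015,-0.027,0,0,0,0],
  [0,-0.0126,-0.0226,0,0,0,0],
])

```text
clock: 8.48
tool_pos: [0.5957, 0.1992, 0.3966]
eef_rot: [0.051, 0.999, -0.002, -0.001]
contact_force: [0.5, 0.9, -6.2]
opening: 0.171
finger_force: 50.0
```

>>> play_rows([
  [0,-0.0088,-0.0158,0,0,0,0],
  [0,-0.0063,-0.0113,0.004,0,0,0],
  [0,0,0,0.006,0,0,0],
  [0,0,0,0,0,0,0],
  [0,0,0,0,0,0,0],
])

```text
clock: 9.1
tool_pos: [0.6069, 0.1763, 0.3882]
eef_rot: [0.049, 0.999, 0.001, -0.0]
contact_force: [-0.4, -0.7, -5.1]
opening: 0.171
finger_force: 50.0
```

```bash
python3 - <<'E'
from h import *
st=status.get_state();p=np.array(st['tool_pos']);R=Ro.from_quat(st['eef_rot']).as_matrix();print(p,st['contact_force'],st['q'])
lip=p+R@[0,-.1,.2145];print('lip',lip)
a=cams.snapshot('top').copy();b=cams.snapshot('side').copy()
for cam,i in (('top',a),('side',b)):
    for X,c in ((lip,(255,0,0)),(np.array([.595,.05,.14]),(0,255,255))):
        q=proj(cam,X)[0];cv2.circle(i,tuple(int(round(v)) for v in q),1,c,-1)
A=cv2.resize(a[130:260,180:340],(800*3//4,130*600//160),interpolation=cv2.INTER_CUBIC)
B=cv2.resize(b[130:310,200:340],None,fx=2.7,fy=2.7,interpolation=cv2.INTER_CUBIC)
A=cv2.resize(A,None,fx=.68,fy=.68)
H=max(A.shape[0],B.shape[0]);o=np.zeros((H,A.shape[1]+B.shape[1],3),np.uint8);o[:A.shape[0],:A.shape[1]]=A;o[:B.shape[0],A.shape[1]:]=B
print(o.shape);save(o,'pre.png')
E
```

```text
[0.6069 0.1763 0.3882] [-0.3742 -0.6914 -5.0895] [-0.1621  0.7311 -0.3562  1.5553  0.2982  0.909   0.8546]
lip [0.5972 0.0771 0.1736]
(486, 786, 3)
```

View pics/pre.png

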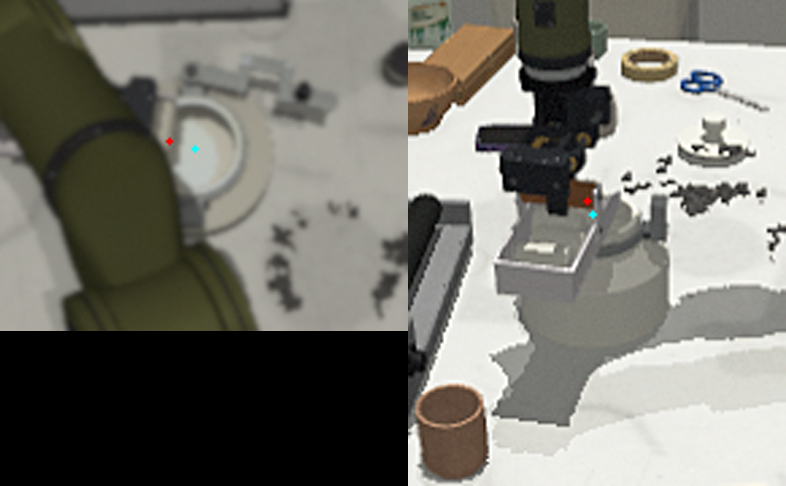

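>>> play_rows([
  [0,0,-0.0191,-0.0059,-5,0,0],
  [0,0,-0.0191,-0.0049,-5,0,0],
  [0,0,-0.0191,-0.0049,-5,0,0],
  [0,0,-0.0191,-0.0049,-5,0,0],
  [0,0,0,0,0,0,0],
])

```text
clock: 9.82
tool_pos: [0.6001, 0.0942, 0.3983]
eef_rot: [0.051, 0.984, 0.172, 0.009]
contact_force: [0.2, -2.9, -4.0]
opening: 0.176
finger_force: 50.0
```

```bash
cat > st.py <<'E'
from h import *
st=status.get_state();p=np.array(st['tool_pos']);R=Ro.from_quat(st['eef_rot']).as_matrix()
print(st['clock'],p,st['contact_force'],st['moment'],np.array(st['q']))
print('lip',p+R@[0,-.1,.2145],'tilt',np.degrees(np.arccos(-R[2,2])),'\n',R)
E
python3 st.py
```

```text
9.825 [0.6001 0.0942 0.3983] [ 0.1987 -2.8579 -4.0093] [-0.6234  0.0854  0.026 ] [ 0.1963  0.724  -0.6091  1.6613  0.099   0.726   1.1366]
lip [0.5978 0.0731 0.1625] tilt 19.854059524145974 
 [[-0.9946  0.0979  0.035 ]
 [ 0.104   0.9354  0.3378]
 [ 0.0003  0.3396 -0.9406]]
```

>>> play_rows([
  [0,0,-0.0114,-0.0035,-3,0,0],
  [0,0,-0.0114,-0.0035,-3,0,0],
  [0,0,-0.0114,-0.0035,-3,0,0],
  [0,0,-0.0114,-0.0045,-3,0,0],
  [0,0,-0.0114,-0.0049,-3,0,0],
  [0,0,-0.0114,-0.0049,-3,0,0],
  [0,0,0,0,0,0,0],
  [0,0,0,0,0,0,0],
])

```text
clock: 10.82
tool_pos: [0.5927, 0.0273, 0.3897]
eef_rot: [0.046, 0.945, 0.325, 0.016]
contact_force: [-0.2, 1.3, -2.5]
opening: 0.175
finger_force: 50.0
```

```bash
python3 st.py
```

```text
10.825 [0.5927 0.0273 0.3897] [-0.1655  1.2507 -2.4529] [-0.9619  0.0792  0.0462] [ 0.5202  0.8367 -0.8862  1.712  -0.0523  0.6565  1.3974]
lip [0.5981 0.08   0.159 ] tilt 37.9540252944027 
 [[-0.9953  0.076   0.0607]
 [ 0.0973  0.7848  0.612 ]
 [-0.0012  0.615  -0.7885]]
```

>>> play_rows([
  [0,0,-0.0134,-0.0065,-3,0,0],
  [0,0,-0.0134,-0.0065,-3,0,0],
  [0,0,-0.0134,-0.0065,-3,0,0],
  [0,0,-0.0114,-0.0049,-3,0,0],
  [0,0,0,0,0,0,0],
  [0,0,0,0,0,0,0],
])

```text
clock: 11.58
tool_pos: [0.5873, -0.0271, 0.3731]
eef_rot: [0.044, 0.905, 0.422, 0.021]
contact_force: [-1.0, 0.7, -2.1]
opening: 0.172
finger_force: 50.0
```

```bash
python3 st.py; python3 - <<'E'
from h import *
a=cams.snapshot('top').copy();
for s in finder.spot_in('top','pebble_1'): 
    X=campose('top')[0]@np.array(s['at'])+campose('top')[1]; print('top',s['score'],X)
b=cams.snapshot('side').copy()
for s in finder.spot_in('side','pebble_1'): 
    X=campose('side')[0]@np.array(s['at'])+campose('side')[1]; print('side',s['score'],X)
A=cv2.resize(a[130:260,180:340],None,fx=2.4,fy=2.4,interpolation=cv2.INTER_CUBIC)
B=cv2.resize(b[130:310,200:340],None,fx=2.9,fy=2.9,interpolation=cv2.INTER_CUBIC)
H=max(A.shape[0],B.shape[0]);o=np.zeros((H,A.shape[1]+B.shape[1],3),np.uint8);o[:A.shape[0],:A.shape[1]]=A;o[:B.shape[0],A.shape[1]:]=B
save(o,'pour.png')
E
```

```text
11.575 [ 0.5873 -0.0271  0.3731] [-1.0385  0.7156 -2.1347] [-1.1277  0.1415  0.0163] [ 0.7108  0.9697 -1.0441  1.7181 -0.1147  0.6722  1.5504]
lip [0.5972 0.0723 0.1585] tilt 49.95260825299632 
 [[-0.9952  0.0619  0.0753]
 [ 0.0974  0.6404  0.7618]
 [-0.0011  0.7655 -0.6434]]
top 0.64 [0.3902 0.3963 0.0362]
top 0.6 [0.5909 0.0697 0.0435]
top 0.54 [0.6229 0.4596 0.0332]
side 0.67 [0.6232 0.4692 0.0331]
side 0.54 [0.3893 0.4068 0.0247]
```

View pics/pour.png

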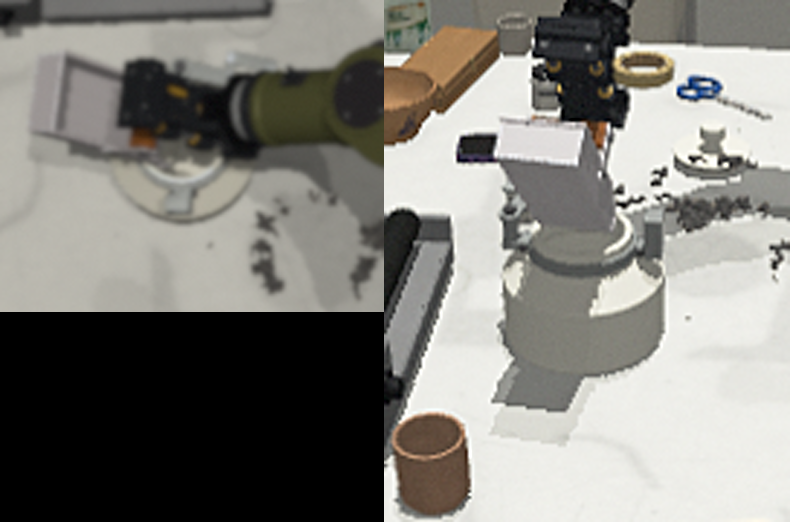

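The pan (top crop (75,105), side crop (555,170)) is tipped over the mouth and looks empty. The detector finds no white cylinder on the table, and the load has dropped to about the empty pan's weight.

>>> play_rows([
  [0,0,0.0183,0.0065,5,0,0],
  [0,0,0.0183,0.0065,5,0,0],
  [0,0,0.0183,0.0065,5,0,0],
  [0,0,0.0183,0.0065,5,0,0],
  [0,0,0.0183,0.0065,5,0,0],
  [0,0,0.0183,0.0065,5,0,0],
  [0,0,0.0183,0.0065,5,0,0],
  [0,0,0.0183,0.0065,5,0,0],
])

```text
clock: 12.78
tool_pos: [0.6013, 0.121, 0.4071]
eef_rot: [0.049, 0.995, 0.086, 0.004]
contact_force: [0.6, -0.1, -2.9]
opening: 0.174
finger_force: 50.0
```

>>> play_rows([
  [0,0,0.0183,0.0065,5,0,0],
  [0,0,0.0183,0.0065,5,0,0],
  [0,0,0.02,0,0,0,0],
  [0,0.005,0.02,0,0,0,0],
  [0,0,0,0,0,0,0],
  [0,0,0,0,0,0,0],
])

```text
clock: 13.52
tool_pos: [0.6047, 0.1959, 0.3983]
eef_rot: [0.05, 0.999, -0.0, -0.0]
contact_force: [-0.0, 0.1, -2.5]
opening: 0.175
finger_force: 50.0
```

```bash
python3 st.py
```

```text
13.525 [0.6047 0.1959 0.3983] [-0.0045  0.0709 -2.4544] [-0.029  -0.0164  0.0003] [-0.1943  0.7245 -0.3555  1.5324  0.291   0.9375  0.8291]
lip [0.5947 0.0963 0.1839] tilt 0.038142981078636895 
 [[-0.9949  0.1006 -0.0001]
 [ 0.1006  0.9949 -0.0007]
 [-0.     -0.0007 -1.    ]]
```

>>> play_rows([
  [0,0.015,0.025,0,0,0,0],
  [0,0.0242,0.041,0,0,0,0],
  [0,0.0272,0.0465,0,0,0,0],
  [0,0.0272,0.0465,0.02,0,0,0],
  [0,0.0183,0.031,0.04,0,0,0],
  [0,0.009,0.015,0.05,0,0,0],
  [0,0,0,0.045,0,0,0],
  [0,0,0,0.012,0,0,0],
])

```text
clock: 14.52
tool_pos: [0.5046, 0.411, 0.2285]
eef_rot: [0.05, 0.999, -0.003, -0.002]
contact_force: [0.3, 0.0, -3.1]
opening: 0.177
finger_force: 50.0
```

>>> play_rows([
  [0,0,0,0.006,0,0,0],
  [0,0,0,0.004,0,0,0],
  [0,0,0,0.001,0,0,0],
  [0,0,0,0,0,0,0],
])

```text
clock: 15.02
tool_pos: [0.5049, 0.4133, 0.2212]
eef_rot: [0.05, 0.999, 0.001, 0.001]
contact_force: [0.5, 0.2, -2.2]
opening: 0.171
finger_force: 50.0
```

>>> play_rows([
  [0,0,0,0.002,0,0,0],
  [0,0,0,0,0,0,0],
  [70,0,0,0,0,0,0],
  [70,0,0,0,0,0,0],
  [70,0,0,0,0,0,0],
  [70,0,0,0,0,0,0],
], grip_force=20)

```text
clock: 15.78
tool_pos: [0.5046, 0.4131, 0.2182]
eef_rot: [0.05, 0.999, 0.0, -0.0]
contact_force: [-0.5, -0.1, -0.5]
opening: 0.607
finger_force: 0.0
```

>>> play_rows([
  [70,0,0,-0.02,0,0,0],
  [70,0,0,-0.04,0,0,0],
  [70,0,0,-0.05,0,0,0],
  [70,0,0,-0.05,0,0,0],
  [70,0,0,-0.03,0,0,0],
  [70,0,0,0,0,0,0],
])

```text
clock: 16.52
tool_pos: [0.5049, 0.4137, 0.4126]
eef_rot: [0.05, 0.999, 0.003, 0.002]
contact_force: [-0.6, -0.5, -1.1]
opening: 0.701
finger_force: 0.0
```

```bash
python3 - <<'E'
from h import *
P=campose('wrist');st=status.get_state();a=cams.snapshot('wrist');print(st['tool_pos'],st['q'])
for s in spots('wrist','pan',2,P)+spots('wrist','pebble_1',6,P): print(s)
save(a,'panback.png')
E
```

```text
[0.5049 0.4137 0.4126] [-0.5809  0.7295 -0.336   1.4644  0.2672  0.9855  0.4871]
(0.78, array([0.5115, 0.4183, 0.0001]))
(0.62, array([0.5459, 0.1273, 0.0607]))
(0.84, array([0.6177, 0.4602, 0.038 ]))
(0.67, array([0.3938, 0.398 , 0.0365]))
```

>>> play_rows([
  [70,-0.012,-0.032,-0.01,0,0,0],
  [70,-0.02,-0.054,-0.015,0,0,0],
  [70,-0.02,-0.055,-0.015,0,0,0],
  [70,-0.02,-0.055,0,0,0,0],
  [70,-0.02,-0.055,0,0,0,0],
  [70,-0.02,-0.055,0,0,0,0],
  [70,-0.019,-0.047,0,0,0,0],
  [70,0,0,0,0,0,0],
])

```text
clock: 17.68
tool_pos: [0.6006, 0.0428, 0.4463]
eef_rot: [0.054, 0.999, -0.002, -0.001]
contact_force: [-0.4, -0.3, -1.2]
opening: 0.703
finger_force: 0.0
```

>>> play_rows([
  [70,0,0,0,0,0,0],
  [70,0,0,0,0,0,0],
])

```text
clock: 17.92
tool_pos: [0.5994, 0.0509, 0.4479]
eef_rot: [0.048, 0.999, 0.001, -0.001]
contact_force: [-0.1, 0.1, 0.3]
opening: 0.698
finger_force: 0.0
```

```bash
python3 - <<'E'
from rim import *
P=campose('wrist');st=status.get_state();a=cams.snapshot('wrist').copy();print(st['clock'],st['tool_pos'],st['qd'][:3])
for s in spots('wrist','pebble_1',6,P)+spots('wrist','bar_knob',2,P): print(s)
c,f=fit_rim('wrist',a,(.595,.05),pose=P);print(c,f)
c2,f2=fit_rim('wrist',a,(.595,.05),rad=(.057,),pose=P);print(c2)
np.save('wj.npy',a)
th=np.linspace(0,6.28,90)
for ra in (.057,.049):
    for p in proj('wrist',np.c_[c[0]+ra*np.cos(th),c[1]+ra*np.sin(th),np.full(90,.14)],P): cv2.circle(a,tuple(int(round(v)) for v in p),0,(255,0,0),-1)
save(cv2.resize(a[40:330,110:470],None,fx=2,fy=2,interpolation=cv2.INTER_CUBIC),'jar.png')
E
```

```text
17.925 [0.5994 0.0509 0.4479] [-0.0041 -0.0046  0.0029]
(0.9, array([0.5945, 0.0756, 0.0437]))
(0.78, array([ 0.6049, -0.    ,  0.04  ]))
(0.74, array([0.6176, 0.0325, 0.0442]))
(0.55, array([0.6159, 0.1007, 0.041 ]))
(0.54, array([0.6247, 0.4344, 0.0198]))
(0.47, array([0.5585, 0.0522, 0.041 ]))
(0.85, array([ 0.666 , -0.0075,  0.1616]))
[0.5976 0.051 ] -16.786291122436523
[0.5984 0.0509]
```

View pics/jar.png

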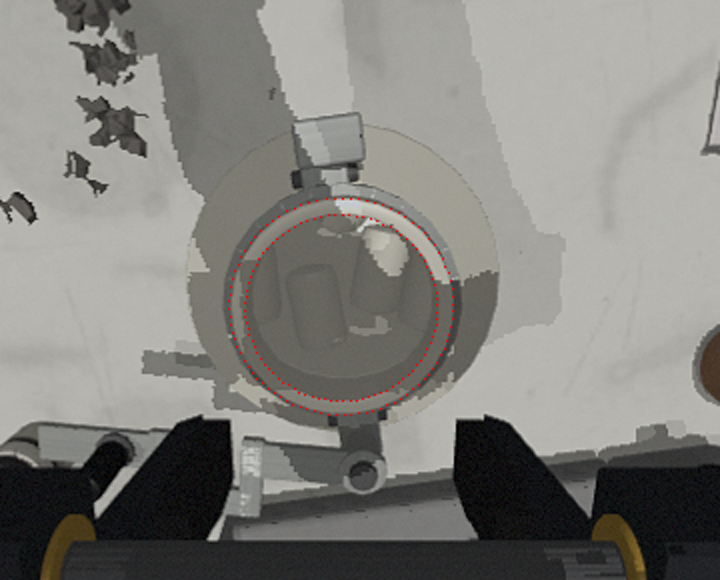

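The five detections inside the jar match the cylinders at its bottom, at crop (320,305), (380,260), (265,285), (415,280). The rim fit puts the mouth at (0.5975, 0.0515). The keeper shows at crop (330,140), the pivot at (363,474) and the bar's knob at (115,450).

>>> play_rows([
  [70,0.005,-0.03,0,0,0,0],
  [70,0.008,-0.05,0,0,0,0],
  [70,0.009,-0.056,0,0,0,0],
  [70,0.009,-0.056,0,0,0,0],
  [70,0.009,-0.056,0,0,0,0],
  [70,0.009,-0.056,0.01,0,0,0],
  [70,0.009,-0.056,0.02,0,0,0],
  [70,0.009,-0.056,0.02,0,0,0],
])

```text
clock: 19.08
tool_pos: [0.4918, -0.3595, 0.3981]
eef_rot: [0.049, 0.999, -0.0, 0.001]
contact_force: [0.4, 0.3, -0.2]
opening: 0.701
finger_force: 0.0
```

>>> play_rows([
  [70,0.005,-0.032,0.01,0,0,0],
  [70,0,0,0,0,0,0],
  [70,0,0,0,0,0,0],
])

```text
clock: 19.45
tool_pos: [0.4848, -0.3881, 0.3886]
eef_rot: [0.049, 0.999, 0.001, 0.001]
contact_force: [-0.4, 0.2, 0.3]
opening: 0.697
finger_force: 0.0
```

```bash
cat > lid.py <<'E'
from rim import *
P=campose('wrist');st=status.get_state();a=cams.snapshot('wrist').copy();print(st['clock'],st['tool_pos'],st['qd'][:3],st['q'])
for s in spots('wrist','lid_knob',2,P)+spots('wrist','lid',2,P): print(s)
m=finder.regions_of('wrist','lid')
x0=spots('wrist','lid',1,P)[0][1]
c,f=fit_rim('wrist',a,x0,z=.022,rad=(.057,),pose=P);k,f2=fit_rim('wrist',a,c,z=.062,rad=(.019,),pose=P)
print('flange',c,f,'knob',k,f2)
th=np.linspace(0,6.28,90)
for ra,z,cc in ((.057,.022,c),(.019,.062,k)):
    for p in proj('wrist',np.c_[cc[0]+ra*np.cos(th),cc[1]+ra*np.sin(th),np.full(90,z)],P): cv2.circle(a,tuple(int(round(v)) for v in p),0,(255,0,0),-1)
save(cv2.resize(a[60:330,110:470],None,fx=2,fy=2,interpolation=cv2.INTER_CUBIC),'lid.png')
E
python3 lid.py
```

```text
19.45 [ 0.4848 -0.3881  0.3886] [-0.0179 -0.0106 -0.0123] [ 0.8108  0.7187 -0.38    1.5897  0.3164  0.8942  1.7903]
(0.82, array([ 0.4756, -0.3846,  0.0228]))
(0.95, array([ 0.4793, -0.3865,  0.018 ]))
flange [ 0.4835 -0.3876] -5.197980880737305 knob [ 0.4675 -0.4042] -4.388504505157471
```

View pics/lid.png

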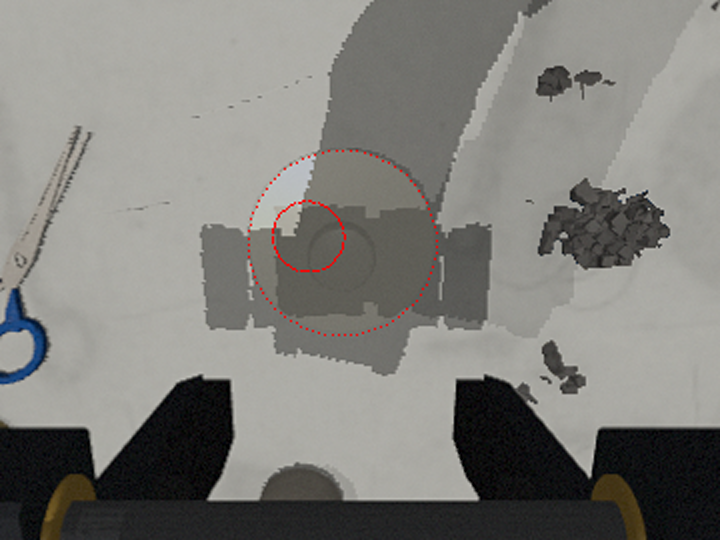

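The lid's flange matches the circle at crop (342,242), so its centre is (0.4835, -0.3876). The fitted knob circle is wrong: the real knob lies at crop (342,256).

```bash
python3 - <<'E'
from h import *
P=campose('wrist')
for z in (.022,.05,.062): print(onz('wrist',(281,188),z,P))
print(onz('top',(690/2.1+70-.25,232/2.1+120-.25),.062))
print(proj('wrist',np.array([[.4835,-.3876,.062]]),P))
E
```

```text
[ 0.489  -0.3888  0.022 ]
[ 0.4824 -0.3881  0.05  ]
[ 0.4796 -0.3878  0.062 ]
[ 0.4864 -0.3824  0.062 ]
[[281.514  191.4624]]
```

>>> play_rows([
  [70,0.002,0,0.03,0,0,0],
  [70,0,0,0.05,0,0,0],
  [70,0,0,0.05,0,0,0],
  [70,0,0,0.035,0,0,0],
  [70,0,0,0.02,0,0,0],
  [70,0,0,0.005,0,0,0],
  [70,0,0,0,0,0,0],
  [0,0,0,0,0,0,0],
], grip_force=30)

```text
clock: 20.7
tool_pos: [0.4824, -0.3899, 0.1997]
eef_rot: [0.05, 0.999, -0.001, 0.001]
contact_force: [0.5, 0.3, -1.7]
opening: 0.61
finger_force: 0.0
```

>>> play_rows([
  [0,0,0,0,0,0,0],
  [0,0,0,0,0,0,0],
  [0,0,0,0,0,0,0],
  [0,0,0,0,0,0,0],
  [0,0,0,-0.003,0,0,0],
  [0,0,0,-0.005,0,0,0],
  [0,0,0,0,0,0,0],
])

```text
clock: 21.58
tool_pos: [0.4817, -0.3897, 0.2064]
eef_rot: [0.05, 0.999, -0.0, 0.0]
contact_force: [-0.4, -0.2, -2.6]
opening: 0.421
finger_force: 30.0
```

>>> play_rows([
  [0,0,0,-0.02,0,0,0],
  [0,0,0,-0.045,0,0,0],
  [0,0,0,-0.055,0,0,0],
  [0,-0.003,0.02,-0.05,0,0,0],
  [0,-0.006,0.04,-0.035,0,0,0],
  [0,-0.008,0.05,-0.0186,0,0,0],
  [0,-0.008,0.05,0,0,0,0],
  [0,-0.008,0.05,0,0,0,0],
])

```text
clock: 22.58
tool_pos: [0.5353, -0.1822, 0.4315]
eef_rot: [0.05, 0.999, -0.0, 0.001]
contact_force: [1.0, -0.6, -3.5]
opening: 0.418
finger_force: 30.0
```

>>> play_rows([
  [0,-0.008,0.05,0,0,0,0],
  [0,-0.008,0.05,0,0,0,0],
  [0,-0.008,0.05,0,0,0,0],
  [0,-0.007,0.045,0,0,0,0],
  [0,-0.005,0.03,0,0,0,0],
  [0,-0.0016,0.0157,0,0,0,0],
  [0,0,0,0,0,0,0],
  [0,0,0,0,0,0,0],
])

```text
clock: 23.58
tool_pos: [0.5966, 0.0498, 0.43]
eef_rot: [0.051, 0.999, -0.001, -0.0]
contact_force: [-0.1, 0.4, -4.3]
opening: 0.417
finger_force: 30.0
```

```bash
python3 - <<'E'
from rim import *
P=campose('wrist');st=status.get_state();a=cams.snapshot('wrist').copy();print(st['clock'],st['tool_pos'],st['eef_rot'],st['qd'][:3],st['contact_force'])
t=np.array(st['tool_pos'])
x0=(t[0],t[1]); z=t[2]-.1997+.022
print('lid flange in hand',fit_rim('wrist',a,x0,z=z,rad=(.057,),pose=P))
print('rim from wrist',fit_rim('wrist',a,(.5975,.0515),pose=P,rad=(.057,)))
b=cams.snapshot('side');s=cams.snapshot('top')
print('jar body side', fit_rim('side',b,(.5975,.0515),rad=(.057,.049)))
save(a,'hold.png')
print(spots('side','bar_knob',1),spots('side','jar',1))
# bar geometry from the earlier overhead wrist picture
E
```

```text
23.575 [0.5966 0.0498 0.43  ] [ 0.0509  0.9987 -0.001  -0.0002] [0.007  0.0031 0.0024] [-0.0632  0.3707 -4.2966]
lid flange in hand (array([0.5972, 0.0499]), np.float64(-6.955185890197754))
rim from wrist (array([0.5984, 0.051 ]), np.float64(-5.650115013122559))
jar body side (array([0.5979, 0.05  ]), np.float64(-22.499404907226562))
[(0.69, array([0.5912, 0.0998, 0.0961]))] [(0.97, array([0.5938, 0.1043, 0.093 ]))]
```

View pics/hold.png

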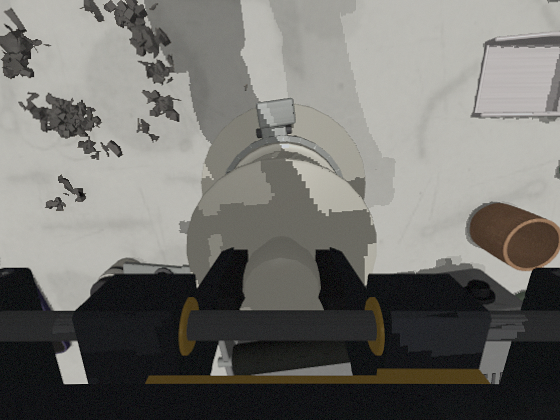

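The lid hangs level in the gripper, its flange at (282,225) concentric with the jar below; the empty pan shows at (515,80).

>>> play_rows([
  [0,-0.001,0.001,0.02,0,0,0],
  [0,0,0,0.03,0,0,0],
  [0,0,0,0.025,0,0,0],
  [0,0,0,0.01,0,0,0],
  [0,0,0,0.003,0,0,0],
  [0,0,0,0,0,0,0],
])

```text
clock: 24.58
tool_pos: [0.5983, 0.0528, 0.3426]
eef_rot: [0.05, 0.999, 0.0, 0.001]
contact_force: [-0.8, -0.6, -2.2]
opening: 0.423
finger_force: 30.0
```

>>> play_rows([
  [0,0,0,0.003,0,0,0],
  [0,0,0,0.003,0,0,0],
  [0,0,0,0.002,0,0,0],
  [0,0,0,0,0,0,0],
])

```text
clock: 25.08
tool_pos: [0.5978, 0.0528, 0.3337]
eef_rot: [0.05, 0.999, -0.0, -0.0]
contact_force: [1.0, 0.1, -3.6]
opening: 0.421
finger_force: 30.0
```

>>> play_rows([
  [0,0,-0.0015,0.003,0,0,0],
  [0,0,0,0.003,0,0,0],
  [0,0,0,0.002,0,0,0],
  [0,0,0,0.001,0,0,0],
  [0,0,0,0,0,0,0],
])

```text
clock: 25.7
tool_pos: [0.5977, 0.0513, 0.3251]
eef_rot: [0.05, 0.999, -0.0, 0.0]
contact_force: [-0.6, 0.1, -0.8]
opening: 0.42
finger_force: 30.0
```

>>> play_rows([
  [0,0,0,0.0015,0,0,0],
  [0,0,0,0,0,0,0],
])

```text
clock: 25.95
tool_pos: [0.5976, 0.0513, 0.325]
eef_rot: [0.05, 0.999, -0.0, 0.0]
contact_force: [-4.2, -0.8, 10.0]
opening: 0.427
finger_force: 30.0
```

>>> play_rows([
  [70,0,0,0,0,0,0],
  [70,0,0,0,0,0,0],
  [70,0,0,0,0,0,0],
  [70,0,0,-0.02,0,0,0],
  [70,0,0,-0.04,0,0,0],
  [70,0,0,-0.05,0,0,0],
  [70,0,0,-0.02,0,0,0],
  [70,0,0,0,0,0,0],
])

```text
clock: 26.95
tool_pos: [0.5981, 0.0515, 0.4549]
eef_rot: [0.05, 0.999, 0.0, 0.002]
contact_force: [0.2, -0.7, 0.4]
opening: 0.701
finger_force: 0.0
```

```bash
python3 - <<'E'
from rim import *
P=campose('wrist');st=status.get_state();a=cams.snapshot('wrist').copy();print(st['clock'],st['tool_pos'],st['opening'],st['contact_force'])
print('flange',fit_rim('wrist',a,(.598,.051),z=.148,rad=(.057,),pose=P),spots('wrist','lid',1,P),spots('wrist','bar_knob',2,P),spots('wrist','clamp_bar',2,P))
b=cams.snapshot('side');s=cams.snapshot('top')
for cam in('side','top'):
    for l in ('bar_knob','lid_knob'):
        try: print(cam,l,spots(cam,l,2))
        except Exception as e: print(e)
# geometry from overhead picture (wj.npy): TCP then
t=np.array([.5994,.0509,.4479]);R=Ro.from_quat([.048,.999,.001,-.001]).as_matrix();T=np.array(cams.camera_params('wrist')['tool_from_camera'])
PJ=(R@T[:3,:3],R@T[:3,3]+t)
f=lambda x,y:(x/2+110-.25,y/2+40-.25)
for n,uv,z in (('keeper',(328,135),.167),('post',(363,474),.17),('post',(363,474),.16),('knob',(115,450),.197),('bar tip',(40,440),.157)): print(n,z,onz('wrist',f(*uv),z,PJ))
E
```

```text
26.95 [0.5981 0.0515 0.4549] 0.7006080289581288 [ 0.2096 -0.6785  0.4374]
flange (array([0.5981, 0.0514]), np.float64(-9.136685371398926)) [(0.94, array([0.5916, 0.054 , 0.1501]))] [(0.84, array([ 0.663 , -0.0115,  0.1597]))] [(0.93, array([ 0.6651, -0.0064,  0.156 ])), (0.61, array([0.589 , 0.0498, 0.1481]))]
side bar_knob [(0.56, array([0.6983, 0.3714, 0.0521])), (0.54, array([ 0.6675, -0.0331,  0.1603]))]
side lid_knob [(0.68, array([0.5937, 0.0621, 0.1516])), (0.17, array([0.5139, 0.4292, 0.012 ]))]
top bar_knob [(0.67, array([ 0.6568, -0.0612,  0.1551])), (0.46, array([0.5727, 0.1002, 0.1482]))]
top lid_knob [(0.62, array([0.5772, 0.0984, 0.1495]))]
keeper 0.167 [0.5128 0.054  0.167 ]
post 0.17 [0.6737 0.0548 0.17  ]
post 0.16 [0.6795 0.0547 0.16  ]
knob 0.197 [ 0.6353 -0.0525  0.197 ]
bar tip 0.157 [ 0.6454 -0.1089  0.157 ]
```

>>> play_rows([
  [70,-0.025,-0.028,0,0,0,0],
  [70,-0.038,-0.042,0,0,0,0],
  [70,-0.028,-0.032,0,0,0,0],
  [70,-0.011,-0.0135,0,0,0,0],
  [70,0,0,0,0,0,0],
  [70,0,0,0,0,0,0],
])

```text
clock: 28.2
tool_pos: [0.6874, -0.0724, 0.4533]
eef_rot: [0.049, 0.999, 0.001, -0.0]
contact_force: [0.3, 0.6, 0.0]
opening: 0.703
finger_force: 0.0
```

```bash
cat > knob.py <<'E'
from rim import *
P=campose('wrist');st=status.get_state();a=cams.snapshot('wrist').copy();print(st['clock'],st['tool_pos'])
print(spots('wrist','bar_knob',2,P),spots('wrist','clamp_bar',2,P))
g=cv2.cvtColor(a,cv2.COLOR_RGB2GRAY)
m=(g<60).astype(np.uint8);n,lab,stt,cen=cv2.connectedComponentsWithStats(m)
for i in range(1,n):
    if stt[i,4]>25: print('dark',stt[i],cen[i])
for i in finder.regions_of('wrist','clamp_bar')[:1]:
    ys,xs=np.nonzero(i['mask']);print('bar mask',xs.min(),xs.max(),ys.min(),ys.max())
print('pred knob base/top',proj('wrist',np.array([[.6646,-.074,.16],[.6646,-.074,.197],[.68,.053,.157]]),P))
save(a,'knob.png')
E
python3 knob.py
```

```text
28.2 [ 0.6874 -0.0724  0.4533]
[(0.76, array([ 0.6707, -0.028 ,  0.1601]))] [(0.67, array([ 0.6725, -0.0267,  0.1553]))]
dark [375  14   8  10  43] [377.3721  19.3256]
dark [142  34  12   6  33] [146.3333  36.9697]
dark [148  45   9  10  34] [152.4412  50.6471]
dark [154 112   6  13  29] [156.6897 118.4483]
dark [550 140  10  22  63] [553.5714 150.6349]
dark [380 157   9  11  29] [382.4483 162.    ]
dark [268 158  21  26 441] [278.0045 170.4014]
dark [405 174  11  14  39] [407.641 179.   ]
dark [192 194  19  18  40] [203.65  200.475]
dark [171 200  33  32 771] [186.8521 215.454 ]
dark [    0   200   560   220 77750] [285.365  334.8039]
dark [473 210  16   5  37] [480.0811 211.6216]
dark [295 221 107  34 338] [337.5799 233.3876]
dark [199 376  37   4  48] [216.75   376.3125]
dark [237 376  77   3  91] [275.7802 376.1648]
bar mask 237 423 153 207
pred knob base/top [[276.2595 178.5939]
 [275.5508 187.4073]
 [409.0582 180.8687]]
```

```bash
python3 - <<'E'
from rim import *
P=campose('wrist')
for z,uv in ((.197,(278.5,174.5)),(.16,(278,166.5)),(.1785,(278,170.4))): print(z,onz('wrist',uv,z,P))
a=cv2.imread('pics/knob.png');g=cv2.cvtColor(a,cv2.COLOR_BGR2GRAY)
print(g[154:188:2,258:300:3])
# post: search bright/dark circle? print model check
E
```

```text
0.197 [ 0.6544 -0.0709  0.197 ]
0.16 [ 0.6536 -0.0717  0.16  ]
0.1785 [ 0.6542 -0.0715  0.1785]
[[115 132 129 127 120 100 104 101 102 102 101 103 101 102]
 [ 95  88  91  81  75  67  76  94 104 104 104 101 100  83]
 [ 98  98  99  96  97  75  51  54  52  89  84  74  78  89]
 [ 96  99  99  99  96  53  40  24  51  59 101  96  98  96]
 [ 96  97  97  98  49  32  19  10  16  40  74  99  97  97]
 [ 95  95  95  98  52   3   9  13   8  27  60  78  94  97]
 [ 91  95  95  93  36   5  14  10  14  14  53  74  97  96]
 [ 93  90  91  89   7  20  31  26  20   5  45  72  75  97]
 [ 92  91  94  93  13  25  30  29  22   8  54  72  95  98]
 [ 73  71  72  71  14  30  35  25  23  17  72  69  95  99]
 [ 70  69  68  70  23  22  23  25  14   5  73  93  71  70]
 [115 103  69  63  15  25  24  20  26  15  96  72  72  71]
 [119 119  95  99  11  21  22  21  17  23  81  65  68  71]
 [117 117 111  95  66   7  20  23  19  31  96 102  66  69]
 [114 115 114  93  96   1  16   9  24  94  96  98  69  70]
 [115 113 111  95  96  94  70  95  93  92  94  96  71  70]
 [116 115 113  94  93  92  94  93  94  93  95  95  71  72]]
```

>>> play_rows([
  [40,0.0334,-0.0019,0,0,0,0],
  [40,0,0,0,0,0,-9.4],
  [40,0,0,0.01,0,0,-9.4],
  [40,0,0,0.02,0,0,-9.4],
  [40,0,0,0.02,0,0,-9.4],
  [40,0,0,0.015,0,0,-9.4],
  [40,0,0,0.01,0,0,-9.4],
  [40,0,0,0.005,0,0,-9.6],
])

```text
clock: 29.4
tool_pos: [0.6541, -0.0719, 0.3729]
eef_rot: [-0.505, 0.863, 0.0, -0.0]
contact_force: [-0.3, -0.7, 1.1]
opening: 0.399
finger_force: 0.0
```

>>> play_rows([
  [40,0,0,0,0,0,0],
  [40,0,0,0,0,0,0],
])

```text
clock: 29.65
tool_pos: [0.6544, -0.0721, 0.3738]
eef_rot: [-0.501, 0.865, -0.0, 0.0]
contact_force: [-0.5, 0.2, -0.3]
opening: 0.399
finger_force: 0.0
```

```bash
python3 st.py; python3 - <<'E'
from h import *
P=campose('wrist');a=cams.snapshot('wrist');st=status.get_state();R=Ro.from_quat(st['eef_rot']).as_matrix()
g=cv2.cvtColor(a,cv2.COLOR_RGB2GRAY);m=(g<60).astype(np.uint8);n,lab,s,c=cv2.connectedComponentsWithStats(m)
X=np.array([.654,-.071,.197]);print('pred top',proj('wrist',X,P),'base',proj('wrist',X-[0,0,.037],P))
for i in range(1,n):
    if s[i,4]>60: print(s[i],c[i])
print('shift tool',R.T@(np.array([.654,-.071,0])-np.array(st['tool_pos'])))
save(a,'knob2.png')
E
```

```text
29.65 [ 0.6544 -0.0721  0.3738] [-0.5323  0.2066 -0.3076] [ 0.001   0.0364 -0.0108] [ 0.3651  0.8327 -0.6469  1.4738  0.5504  1.0206  2.2056]
lip [ 0.7413 -0.1218  0.1594] tilt 0.03420332726975521 
 [[-0.4976 -0.8674  0.0006]
 [-0.8674  0.4976  0.    ]
 [-0.0003 -0.0005 -1.    ]]
pred top [[282.9516 254.9977]] base [[282.7148 231.8078]]
[   0    0   45   52 1183] [14.6433 16.8664]
[  0   0  60  63 503] [28.6123 29.2584]
[483  10  12  19  76] [488.3026  21.1316]
[127  91  49  48 403] [158.4194 115.5484]
[523  96  12  20  70] [527.6714 105.7286]
[497 107  15  11  88] [503.6023 110.875 ]
[474 124  12  16  63] [479.8254 131.3492]
[ 268  219   28   47 1078] [281.9082 241.7681]
[    0   248   560   172 65451] [274.7552 348.4244]
[323 360  17  12  82] [329.7317 363.9146]
shift tool [-0.0006  0.0012  0.3739]
```

>>> play_rows([
  [40,0,0.001,0.02,0,0,0],
  [40,0,0,0.015,0,0,0],
  [40,0,0,0.005,0,0,0],
  [40,0,0,0,0,0,0],
  [0,0,0,0,0,0,0],
  [0,0,0,0,0,0,0],
  [0,0,0,0,0,0,0],
  [0,0,0,0,0,0,0],
], grip_force=6)

```text
clock: 30.7
tool_pos: [0.6537, -0.0718, 0.3339]
eef_rot: [-0.502, 0.865, -0.0, 0.0]
contact_force: [1.2, 0.3, 2.0]
opening: 0.175
finger_force: 6.0
```

```bash
cat > plan.py <<'E'
from h import *
import sys
c=np.array([.680,.0535]);r0=.128
st=status.get_state();p=np.array(st['tool_pos']);R=Ro.from_quat(st['eef_rot']).as_matrix()
print(st['opening'],st['contact_force'],p)
d=c-p[:2];phi=np.arctan2(d[1],d[0]);rr=np.hypot(*d);yaw=np.degrees(np.arctan2(R[1,1],R[0,1]));print('phi',phi,'r',rr,'yaw',yaw)
end=float(sys.argv[1]);n=int(sys.argv[2]);yend=float(sys.argv[3])
pos=p[:2];
for k in range(1,n+1):
    f=phi+(end-phi)*k/n; rad=rr+(r0-rr)*k/n
    t=c-rad*np.array([np.cos(f),np.sin(f)])
    y=np.radians(yaw+(yend-yaw)*(k-1)/n); ty=np.array([np.cos(y),np.sin(y)]);tx=np.array([ty[1]*-1,ty[0]])*-1
    # tool x: with z down, x = y cross z
    tx=np.cross([*ty,0],[0,0,-1])[:2]
    dd=t-pos;pos=t;print([0,round(dd@tx,4),round(dd@ty,4),0,0,0,round(-(yend-yaw)/n,2)])
E
python3 plan.py 0.7 12 115
```

```text
0.17496224530465534 [1.1728 0.3158 1.9663] [ 0.6537 -0.0718  0.3339]
phi 1.3639444330669797 r 0.12804294316655268 yaw 150.292403576108
[0, np.float64(0.002), np.float64(0.0068), 0, 0, 0, np.float64(2.94)]
[0, np.float64(0.002), np.float64(0.0068), 0, 0, 0, np.float64(2.94)]
[0, np.float64(0.0019), np.float64(0.0068), 0, 0, 0, np.float64(2.94)]
[0, np.float64(0.0019), np.float64(0.0068), 0, 0, 0, np.float64(2.94)]
[0, np.float64(0.0019), np.float64(0.0068), 0, 0, 0, np.float64(2.94)]
[0, np.float64(0.0018), np.float64(0.0068), 0, 0, 0, np.float64(2.94)]
[0, np.float64(0.0018), np.float64(0.0068), 0, 0, 0, np.float64(2.94)]
[0, np.float64(0.0018), np.float64(0.0069), 0, 0, 0, np.float64(2.94)]
[0, np.float64(0.0018), np.float64(0.0069), 0, 0, 0, np.float64(2.94)]
[0, np.float64(0.0017), np.float64(0.0069), 0, 0, 0, np.float64(2.94)]
[0, np.float64(0.0017), np.float64(0.0069), 0, 0, 0, np.float64(2.94)]
[0, np.float64(0.0017), np.float64(0.0069), 0, 0, 0, np.float64(2.94)]
```

>>> play_rows([
  [0,0.002,0.0068,0,0,0,2.94],
  [0,0.002,0.0068,0,0,0,2.94],
  [0,0.0019,0.0068,0,0,0,2.94],
  [0,0.0019,0.0068,0,0,0,2.94],
  [0,0.0019,0.0068,0,0,0,2.94],
  [0,0.0018,0.0068,0,0,0,2.94],
  [0,0,0,0,0,0,0],
])

```text
clock: 31.58
tool_pos: [0.614, -0.0565, 0.3338]
eef_rot: [-0.364, 0.931, -0.0, -0.0]
contact_force: [-0.7, -0.7, 2.1]
opening: 0.179
finger_force: 6.0
```

```bash
python3 plan.py 0.3 14 100
```

```text
0.1791061685590611 [-0.7403 -0.7311  2.1285] [ 0.614  -0.0565  0.3338]
phi 1.0306967563478293 r 0.1282773217936499 yaw 132.70119185108422
[0, np.float64(0.0017), np.float64(0.0065), 0, 0, 0, np.float64(2.34)]
[0, np.float64(0.0016), np.float64(0.0065), 0, 0, 0, np.float64(2.34)]
[0, np.float64(0.0015), np.float64(0.0065), 0, 0, 0, np.float64(2.34)]
[0, np.float64(0.0015), np.float64(0.0065), 0, 0, 0, np.float64(2.34)]
[0, np.float64(0.0014), np.float64(0.0065), 0, 0, 0, np.float64(2.34)]
[0, np.float64(0.0013), np.float64(0.0066), 0, 0, 0, np.float64(2.34)]
[0, np.float64(0.0012), np.float64(0.0066), 0, 0, 0, np.float64(2.34)]
[0, np.float64(0.0012), np.float64(0.0066), 0, 0, 0, np.float64(2.34)]
[0, np.float64(0.0011), np.float64(0.0066), 0, 0, 0, np.float64(2.34)]
[0, np.float64(0.001), np.float64(0.0066), 0, 0, 0, np.float64(2.34)]
[0, np.float64(0.0009), np.float64(0.0066), 0, 0, 0, np.float64(2.34)]
[0, np.float64(0.0009), np.float64(0.0066), 0, 0, 0, np.float64(2.34)]
[0, np.float64(0.0008), np.float64(0.0066), 0, 0, 0, np.float64(2.34)]
[0, np.float64(0.0007), np.float64(0.0066), 0, 0, 0, np.float64(2.34)]
```

Tracking is good and the forces are low.

>>> play_rows([
  [0,0.0017,0.0065,0,0,0,2.34],
  [0,0.0016,0.0065,0,0,0,2.34],
  [0,0.0015,0.0065,0,0,0,2.34],
  [0,0.0015,0.0065,0,0,0,2.34],
  [0,0.0014,0.0065,0,0,0,2.34],
  [0,0.0013,0.0066,0,0,0,2.34],
  [0,0.0012,0.0066,0,0,0,2.34],
  [0,0,0,0,0,0,0],
])

```text
clock: 32.58
tool_pos: [0.5792, -0.0256, 0.3336]
eef_rot: [-0.228, 0.974, -0.0, -0.001]
contact_force: [-2.0, -0.9, 5.0]
opening: 0.182
finger_force: 6.0
```

```bash
python3 plan.py 0.15 11 95
```

```text
0.18167972175206504 [-1.9862 -0.9294  5.0278] [ 0.5792 -0.0256  0.3336]
phi 0.665171542909122 r 0.12817428091732522 yaw 116.36491857992559
[0, np.float64(0.0011), np.float64(0.0059), 0, 0, 0, np.float64(1.94)]
[0, np.float64(0.001), np.float64(0.0059), 0, 0, 0, np.float64(1.94)]
[0, np.float64(0.0009), np.float64(0.0059), 0, 0, 0, np.float64(1.94)]
[0, np.float64(0.0008), np.float64(0.0059), 0, 0, 0, np.float64(1.94)]
[0, np.float64(0.0008), np.float64(0.006), 0, 0, 0, np.float64(1.94)]
[0, np.float64(0.0007), np.float64(0.006), 0, 0, 0, np.float64(1.94)]
[0, np.float64(0.0006), np.float64(0.006), 0, 0, 0, np.float64(1.94)]
[0, np.float64(0.0005), np.float64(0.006), 0, 0, 0, np.float64(1.94)]
[0, np.float64(0.0005), np.float64(0.006), 0, 0, 0, np.float64(1.94)]
[0, np.float64(0.0004), np.float64(0.006), 0, 0, 0, np.float64(1.94)]
[0, np.float64(0.0003), np.float64(0.006), 0, 0, 0, np.float64(1.94)]
```

>>> play_rows([
  [0,0.0011,0.0059,0,0,0,1.94],
  [0,0.001,0.0059,0,0,0,1.94],
  [0,0.0009,0.0059,0,0,0,1.94],
  [0,0.0008,0.0059,0,0,0,1.94],
  [0,0.0008,0.006,0,0,0,1.94],
  [0,0.0007,0.006,0,0,0,1.94],
  [0,0,0,0,0,0,0],
])

```text
clock: 33.45
tool_pos: [0.5611, 0.0063, 0.3333]
eef_rot: [-0.128, 0.992, 0.0, -0.001]
contact_force: [-4.0, -0.8, 5.3]
opening: 0.178
finger_force: 6.0
```

```bash
python3 plan.py 0.0 12 92
```

```text
0.17803696892235626 [-4.0241 -0.7573  5.2667] [0.5611 0.0063 0.3333]
phi 0.3781823388970151 r 0.1279029931467335 yaw 104.72043334440251
[0, np.float64(0.0004), np.float64(0.004), 0, 0, 0, np.float64(1.06)]
[0, np.float64(0.0004), np.float64(0.004), 0, 0, 0, np.float64(1.06)]
[0, np.float64(0.0003), np.float64(0.004), 0, 0, 0, np.float64(1.06)]
[0, np.float64(0.0003), np.float64(0.004), 0, 0, 0, np.float64(1.06)]
[0, np.float64(0.0002), np.float64(0.004), 0, 0, 0, np.float64(1.06)]
[0, np.float64(0.0002), np.float64(0.004), 0, 0, 0, np.float64(1.06)]
[0, np.float64(0.0001), np.float64(0.004), 0, 0, 0, np.float64(1.06)]
[0, np.float64(0.0001), np.float64(0.004), 0, 0, 0, np.float64(1.06)]
[0, np.float64(0.0), np.float64(0.004), 0, 0, 0, np.float64(1.06)]
[0, np.float64(-0.0), np.float64(0.004), 0, 0, 0, np.float64(1.06)]
[0, np.float64(-0.0001), np.float64(0.004), 0, 0, 0, np.float64(1.06)]
[0, np.float64(-0.0001), np.float64(0.004), 0, 0, 0, np.float64(1.06)]
```

>>> play_rows([
  [0,0.0014,0.004,-0.001,0,0,1.06],
  [0,0.0004,0.004,0,0,0,1.06],
  [0,0.0003,0.004,0,0,0,1.06],
  [0,0.0003,0.004,0,0,0,1.06],
  [0,0.0002,0.004,0,0,0,1.06],
  [0,0.0002,0.004,0,0,0,1.06],
  [0,0,0,0,0,0,0],
])

```text
clock: 34.33
tool_pos: [0.5537, 0.0291, 0.3343]
eef_rot: [-0.073, 0.997, 0.0, -0.0]
contact_force: [1.9, 0.7, -8.7]
opening: 0.179
finger_force: 6.0
```

```bash
python3 plan.py 0.0 6 90
```

```text
0.17866586229207929 [ 1.9413  0.7337 -8.6748] [0.5537 0.0291 0.3343]
phi 0.190479794024022 r 0.12866047463692543 yaw 98.32634233847524
[0, np.float64(0.0), np.float64(0.0041), 0, 0, 0, np.float64(1.39)]
[0, np.float64(-0.0), np.float64(0.0041), 0, 0, 0, np.float64(1.39)]
[0, np.float64(-0.0001), np.float64(0.0041), 0, 0, 0, np.float64(1.39)]
[0, np.float64(-0.0001), np.float64(0.0041), 0, 0, 0, np.float64(1.39)]
[0, np.float64(-0.0001), np.float64(0.0041), 0, 0, 0, np.float64(1.39)]
[0, np.float64(-0.0001), np.float64(0.0041), 0, 0, 0, np.float64(1.39)]
```

>>> play_rows([
  [0,-0.0005,0.004,0.0005,0,0,1.4],
  [0,0,0.004,0,0,0,1.4],
  [0,0,0.004,0,0,0,1.4],
  [0,0,0.003,0,0,0,1.4],
  [0,0,0,0,0,0,0],
])

```text
clock: 34.95
tool_pos: [0.5521, 0.044, 0.3341]
eef_rot: [-0.024, 1.0, 0.0, -0.001]
contact_force: [-4.7, 0.4, 3.3]
opening: 0.179
finger_force: 6.0
```

>>> play_rows([
  [0,0,0.002,0,0,0,0],
  [0,0,0.002,0,0,0,0],
  [0,0,0,0,0,0,0],
])

```text
clock: 35.33
tool_pos: [0.552, 0.0476, 0.3341]
eef_rot: [-0.024, 1.0, 0.0, -0.001]
contact_force: [-5.3, -0.4, 3.3]
opening: 0.176
finger_force: 6.0
```

>>> play_rows([
  [0,0.001,0.002,0,0,0,0],
  [0,0,0.001,0,0,0,0],
  [0,0,0,0,0,0,0],
])

```text
clock: 35.7
tool_pos: [0.5517, 0.0496, 0.3341]
eef_rot: [-0.023, 1.0, -0.001, 0.0]
contact_force: [-2.6, -3.9, 2.6]
opening: 0.18
finger_force: 6.0
```

>>> play_rows([
  [0,0,0.001,0,0,0,0],
  [0,0,0,0,0,0,0],
])

```text
clock: 35.95
tool_pos: [0.5516, 0.0498, 0.334]
eef_rot: [-0.023, 1.0, -0.001, 0.0]
contact_force: [-2.5, -5.9, 3.1]
opening: 0.176
finger_force: 6.0
```

>>> play_rows([
  [0,0,0.001,0,0,0,0],
  [0,0,0,0,0,0,0],
])

```text
clock: 36.2
tool_pos: [0.5517, 0.0501, 0.334]
eef_rot: [-0.022, 1.0, -0.002, 0.0]
contact_force: [-1.2, -7.7, 3.6]
opening: 0.177
finger_force: 6.0
```

>>> play_rows([
  [35,0,0,0,0,0,0],
  [35,0,0,0,0,0,0],
  [35,0,0,0,0,0,0],
  [35,0,0,-0.02,0,0,0],
  [35,0,0,-0.04,0,0,0],
  [35,0,0,-0.05,0,0,0],
  [35,0,0,-0.02,0,0,0],
  [35,0,0,0,0,0,0],
])

```text
clock: 37.2
tool_pos: [0.5517, 0.0529, 0.4654]
eef_rot: [-0.024, 1.0, 0.001, 0.002]
contact_force: [0.5, -0.2, -0.4]
opening: 0.351
finger_force: 0.0
```

>>> play_rows([
  [35,-0.025,0,0,0,0,0],
  [35,-0.025,0,0,0,0,0],
  [35,0,0,0,0,0,0],
  [35,0,0,0,0,0,0],
])

```text
clock: 37.7
tool_pos: [0.6004, 0.0549, 0.4626]
eef_rot: [-0.024, 1.0, -0.0, -0.001]
contact_force: [-0.0, 0.4, 0.0]
opening: 0.348
finger_force: 0.0
```

```bash
python3 - <<'E'
from rim import *
P=campose('wrist');st=status.get_state();a=cams.snapshot('wrist').copy();print(st['clock'],st['tool_pos'],st['contact_force'])
g=cv2.cvtColor(a,cv2.COLOR_RGB2GRAY);m=(g<60).astype(np.uint8);n,lab,s,c=cv2.connectedComponentsWithStats(m)
X=np.array([.552,.05,.1785]);print('pred knob',proj('wrist',X,P))
for i in range(1,n):
    if s[i,4]>150: print(s[i],c[i],onz('wrist',c[i],.1785,P))
print('body',fit_rim('wrist',a,(.598,.051),z=.0,rad=(.094,),pose=P))
print('flange',fit_rim('wrist',a,(.598,.051),z=.148,rad=(.057,),pose=P))
print(spots('wrist','clamp_bar',1,P),spots('wrist','lid',1,P))
t=cams.snapshot('top');
for l in ('pan','bisque_cup','pinch_cup','glaze_jar','pebble_1'): print(l,spots('top',l,3))
save(a,'end.png')
E
```

```text
37.7 [0.6004 0.0549 0.4626] [-0.0325  0.4253  0.0197]
pred knob [[277.8666 152.4836]]
[540   0  20  50 770] [548.3     24.6403] [0.4429 0.2586 0.1785]
[ 53   3  17  39 204] [61.7108 20.2255] [ 0.4576 -0.1244  0.1785]
[269 139  20  25 379] [277.9182 151.095 ] [0.5508 0.05   0.1785]
[525 190  19  25 321] [534.109  200.1807] [0.585  0.2915 0.1785]
[    0   226   560   194 67114] [270.9242 345.8995] [0.7642 0.0515 0.1785]
[440 228  26  47 307] [450.9674 252.8046] [0.6423 0.2261 0.1785]
[ 82 240  34  30 769] [ 98.4109 254.7503] [ 0.661  -0.1242  0.1785]
[490 244  23  38 250] [503.428 257.88 ] [0.6453 0.2792 0.1785]
body (array([0.6219, 0.0722]), np.float64(-6.91716194152832))
flange (array([0.5987, 0.0517]), np.float64(-8.992676734924316))
[(0.7, array([0.5904, 0.0485, 0.1557]))] [(0.97, array([0.5897, 0.064 , 0.1477]))]
pan [(0.81, array([0.5119, 0.4128, 0.0028]))]
bisque_cup [(0.87, array([0.7069, 0.3591, 0.0402])), (0.58, array([ 0.7162, -0.1989,  0.0677]))]
pinch_cup [(0.83, array([ 0.6754, -0.443 ,  0.0305]))]
glaze_jar [(0.8, array([ 0.7148, -0.1995,  0.069 ]))]
pebble_1 [(0.72, array([0.3896, 0.3949, 0.0314])), (0.52, array([0.5517, 0.1039, 0.1007]))]
```

```bash
python3 -c "
from plant import r
print(r.finish_job())"
```

```text
the job is handed in; nothing more can be done
None
```

I handed the job in after about 38 s of robot time: the five cylinders are in the jar, the pan stands upright in its old place, the lid is seated and the clamp bar was pushed to a firm stop across it. The neighbours and look-alikes I could detect had not moved, and I judged the bar home from that stop and the measured geometry, with no view left to look at it.

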